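Check the stop of a purge valve's hand lever

ROBOT

A 6-joint arm with a two-finger parallel gripper is mounted at the origin on the work surface. World frame = base frame: x ahead of the robot, y to its left, z up, the work surface at z = 0. Lengths are in mm, angles in rad, forces in N, time in s.
With the tool pointing down it reaches from about 350 to 975 mm from the base axis. Payload 7.1 kg.
Tool frame: the origin (TCP) lies between the finger pads; the fingertips stand 19 mm ahead of it and the grasp point (between the pads) is the TCP; z points along the fingers, y is the line along which they close (so a half turn about z gives the same grasp; the last joint's range is limited). The gripper opens to 88 mm and grips with 3 to 60 N. Pads are 20 mm wide; open, the fingers measure 115 mm over their backs; the gripper's body (75 mm by 178 mm) begins 61 mm behind the grasp point.
Start: joints at [-1.133, 0.423, 1.63, -0, 1.089, -0.019], TCP at [275.688, -560.893, 241.675] pointing down, gripper open.
Joint ranges: [-3, 3], [-0.9, 2.11], [0.09, 2.58], [-1.31, 4.45], [0.11, 2.69], [-2.54, 2.54]. Speed limits (rad/s): [2.39, 2.39, 3.01, 3.14, 3.14, 3.14].

INTERFACE

Orientations are given as a rotation vector (axis times angle).
In Python, from workcell import ctrl gives the robot as it stands.
- The arm moves only by the tool arm_command, never from a script. Its argument "series" is a list of rows, each an object with "linear": the shift along the tool's x, y, z in m, a list of three; "turn": the turn about the tool's z in rad. A call has 1 to 10 rows; each row shifts and turns the commanded pose from where the row before left it, along the tool's axes as they then stand; what a row does not reach is not made up. A row lasts 1/10 s, in which the tool goes at most 50 mm and 8.59 degrees, less where a joint would pass 70% of its speed; a pose out of reach is approached as far as the arm can. A call with a gripper value outside its range is refused whole. "jaw" is the opening, from -1 (shut) to 1 (fully open), set as the call begins (left out, the last holds). The fingers move at their own pace and stop on an object; the grip force is fixed at half the most. Time passes only in rows, so rows that do not move let the fingers close. It gives the time, the measured TCP pose, the force, the opening and the grip force at its end, in the units of the state.
- ctrl.get_obs(): the state, without advancing time (a new reading comes with each control period).
- ctrl.get_image(name): name is "scene" or "top" or "wrist"; returns a dict with "frame" (400x640x3 uint8, blue, green, red), "fx", "fy", "cx", "cy" (pixels), "rvec" (rotation vector, rad) and "tvec" (3), from world to camera coordinates, as OpenCV has them. Camera axes: x right, y down, z forward; pixel columns grow to the right and rows downward; lengths in mm; the calibration is good to about 2 mm. The wrist camera is an equidistant fisheye: a pixel r from the principal point sees the ray r / f radians off the axis. A picture is of the moment at which its call begins. There is no depth.
- ctrl.close_job(): hands the job in; it is judged then, once.
The state is a dict: "t": time; "qpos": joint angles; "qvel": joint speeds; "joint_torque": joint torques, N m; "ee_pos": TCP position; "orientation": TCP orientation; "ft_force": force on the tool from outside, world axes, zero at the start; "moment": the same for the moment, N m; "width": finger opening in mm; "grasp_force": force on a finger pad.
Only numpy, scipy, OpenCV 4.12 (cv2) and the standard library are available. Lean on these libraries where they do the work, as an engineer would, in place of code of your own. Each camera call takes 0.05 s, during which the arm holds its last target. There are 200 camera calls.

TASK

Check that the long hand lever stops short of its grip bar: with the gripper shut, put the outside of the fingers against the lever's outer side, press it in towards the bar as far as it goes without forcing it, and hold it on its stop for about two seconds. Then ease it slowly back out to its rest position without letting it snap back, and move clear. Nothing is to be grasped or picked up; do not press on the bar, and leave the short lever and the loose things alone.

Things in the scene. Friction and masses are not known exactly. Their poses are not given: they have to be found in the camera images.
- long_valve: purge valve with the LONG lever, fixed to the bench: dark base plate 130 x 280 x 12 mm (x -75 to +55 mm); origin at bench level under the plate's middle, z up. A 125 mm high aluminium block (50 x 42 mm, at y -97 mm; gauge low on its -x face) stands at the -y end. Lever and bar run from it along +y, lever on the -x side. Around the lever's free half only the plate is lower.
- long_bar: fixed black grip bar of the long valve, diameter 26 mm, 185 mm long, level, between the block and a slim end post; origin at its middle, on its axis 100 mm above the bench; y along the bar away from the block. Must not be pressed.
- long_pivot (a point): the long lever's pivot, beside the valve block: vertical axis, 100 mm above the bench (the lever's half height), 38 mm to the -x side of the bar's axis
- long_valve_lever (a joint): long lever's angle (rad): 0 at rest, leaning 0.36 rad out from the bar; grows as it is pressed towards the bar, up to a hard stop at 0.28, where its free half is still about 30 mm short of the bar. A spring brings it back: pressed at long_pad it needs 3 N to start and 6 N at the stop. Let go, it snaps back; easing it out at up to 50 mm/s is gentle.
- long_pad (a point): point on the outer face of the long steel lever, at half its height (100 mm above the bench), 125 mm from the pivot, 45 mm from the free end. The lever is a straight upright blade 10 mm thick, 22 mm high (89 to 111 mm above the bench), with an 18 mm round end. Axes turn with it: y along the blade to its free end, z up, x level through the blade towards the bar: press along +x.
- short_valve: a like valve with a SHORT lever (100 mm from pivot to free end), fixed to the bench; base plate 130 x 210 x 12 mm, 125 mm high; origin at the centre of the plate's underside. Leave it alone. Either valve may be on the left.
- short_valve_lever (a joint): angle of the short lever (rad), 0 at rest; must not be pressed
- beaker: loose glass beaker, diameter 68 mm, 90 mm high, stands behind the long valve's bar (+x side); origin at the centre of its underside
- wrench: loose steel wrench, 150 mm long, lies flat on the bench in front of the long valve (-x side), lower than 20 mm; origin at its middle, on its underside
- cell: loose electrolyser cell, steel end plates and blue block, 60 x 70 x 50 mm, two thin terminals up to 70 mm; stands behind the short valve; origin at the centre of its underside
Things that resemble listed ones, but are neither listed nor needed, are in the scene too. What is shaped like the beaker but red or turquoise is not meant.

How it is judged:
By the outcome, as a careful person would: the job done as asked, in the order asked, and still so for the second after the job is handed in, with the robot touching nothing.
It also fails if it takes over 42 s, if anything falls off the work surface, if the arm or the gripper's body presses on something with over 40 N, if the wrist force passes 120 N, or if a joint passes its speed limit or range.

## Working session

There is one attempt and no reset: what is moved stays moved. The work goes in short steps, Python scripts to look and compute and a tool call to move; the robot and the scene stay as the last step left them, time stands still between calls to the robot, and variables do not carry over. Pictures are saved under pics/ and viewed, at most 10 in all, crops included, and the job is handed in when it is done.

Besides the shell and the picture viewer there is one more tool, called as name([rows], argument=value, ...), one row to a line, values as JSON. arm_command: Moves the arm, as the interface text tells. Its arguments: {"type":"object","properties":{"series":{"type":"array"},"jaw":{"type":"number"}},"required":["series"]}

```bash
mkdir -p pics
cat > h.py <<'E'
import cv2,numpy as np
from workcell import ctrl
def save(n,f):
    im=ctrl.get_image(n); cv2.imwrite(f,im["frame"]); np.save(f[:-4]+".npy",{k:v for k,v in im.items()},allow_pickle=True); return im
def cast(im,u,v,z):
    R=cv2.Rodrigues(np.array(im["rvec"],float))[0]; t=np.array(im["tvec"],float).ravel(); C=-R.T@t
    d=R.T@np.array([(u-im["cx"])/im["fx"],(v-im["cy"])/im["fy"],1]); return C+d*(z-C[2])/d[2]
def load(f): return np.load(f,allow_pickle=True).item()
E
python3 - <<'E'
from h import *
a=save("scene","pics/s1.png");b=save("top","pics/t1.png")
for i in(a,b):print({k:v for k,v in i.items() if k!="frame"})
print(ctrl.get_obs())
E
```

```text
{'fx': 361.7075426622441, 'fy': 361.7075426622441, 'cx': 326.70967015690405, 'cy': 197.11388589510628, 'rvec': array([ 1.71815969,  2.06998897, -0.61005245]), 'tvec': array([ 183.69560238, -465.92521264, 1299.46008047])}
{'fx': 414.001292263126, 'fy': 414.001292263126, 'cx': 317.61373785785526, 'cy': 192.97326562444493, 'rvec': array([ 2.14720192, -2.15075732,  0.1660579 ]), 'tvec': array([-76.22993467, 644.20724266, 926.46202938])}
{'t': 0.1, 'qpos': array([-1.13300677e+00,  4.23759448e-01,  1.63064053e+00, -1.44513569e-05,
        1.08858950e+00, -1.90037713e-02]), 'qvel': array([-1.30219594e-03, -1.05010779e-03, -2.73193846e-04, -7.83560169e-05,
        7.17900400e-04,  1.01597084e-03]), 'joint_torque': array([ 8.82968288e-05, -5.45614064e+01, -2.74323732e+01,  6.45070220e-02,
        1.88561023e-02, -7.31667569e-05]), 'ee_pos': array([ 275.47902875, -560.46472925,  240.97192419]), 'orientation': array([-3.05867692e+00, -7.11008707e-01,  4.75545519e-04]), 'ft_force': array([ 0.72139994, -0.12741287, -0.45777653]), 'moment': array([-0.00288339, -0.01965067,  0.00657741]), 'grasp_force': 0.0, 'width': 87.72962859658614}
```

View pics/s1.png

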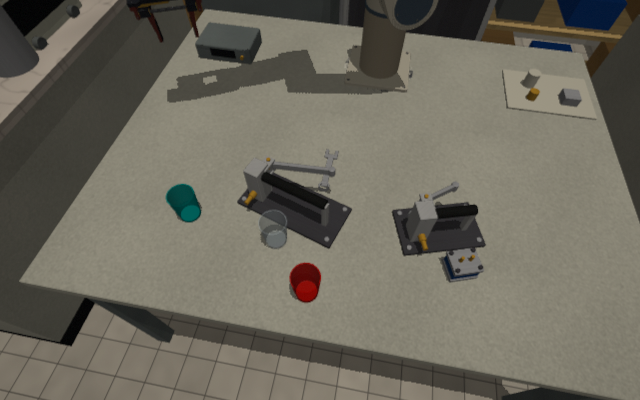

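View pics/t1.png

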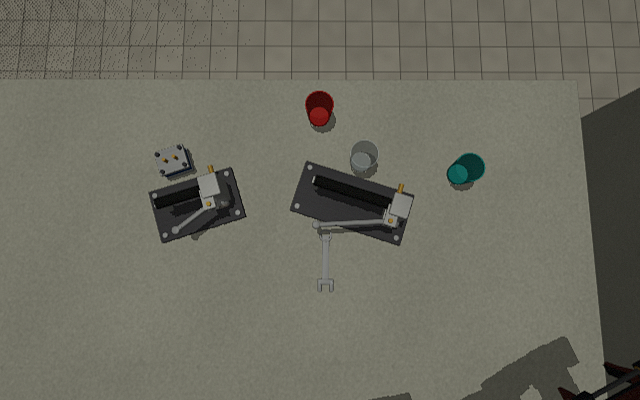

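The scene and top views agree. The two candidates are the valve at top (350,205) / scene (295,200), and the valve at top (197,205) / scene (440,225). The first has the longer plate, the longer lever and the beaker and wrench beside it, so it is the long valve. The second has the cell behind it, so it is the short one. I'll confirm this with an enlarged crop.

Run:
```python
from h import *
a=load("pics/t1.npy")["frame"][140:300,280:430]
b=load("pics/s1.npy")["frame"][140:250,230:360]
A=cv2.resize(a,None,fx=3,fy=3,interpolation=cv2.INTER_CUBIC);B=cv2.resize(b,None,fx=2.6,fy=2.6,interpolation=cv2.INTER_CUBIC)
o=np.zeros((480,800,3),np.uint8);o[:,:450]=A;o[:B.shape[0],455:455+B.shape[1]]=B
o=np.clip(o*1.6,0,255).astype(np.uint8);cv2.imwrite("pics/c1.png",o)
```

```text
(no output)
```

View pics/c1.png

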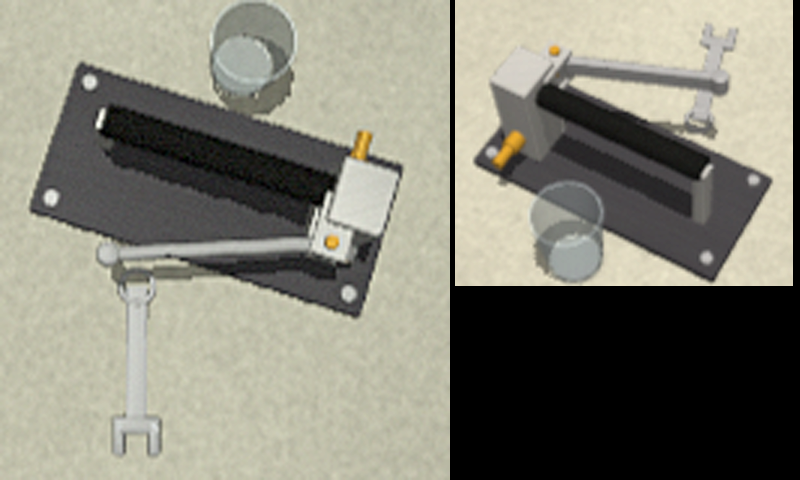

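The crop confirms the long valve. In the top view the orange pivot cap is at (390.7,220.7) and the lever's round end at (316,224.3). The bar runs from (314,180) to (390,203). The wrench lies just under and in front of the lever tip.

```bash
cat >> h.py <<'E'
def tri(a,pa,b,pb):
    P=[i["fx"]*0 for i in(a,b)]
    Ms=[]
    for i,p in((a,pa),(b,pb)):
        R=cv2.Rodrigues(np.array(i["rvec"],float))[0];K=np.array([[i["fx"],0,i["cx"]],[0,i["fy"],i["cy"]],[0,0,1]]);Ms.append(K@np.c_[R,np.array(i["tvec"],float).ravel()])
    X=cv2.triangulatePoints(Ms[0],Ms[1],np.array(pa,float).reshape(2,1),np.array(pb,float).reshape(2,1));return (X[:3]/X[3]).ravel()
E
python3 - <<'E'
from h import *
t=load("pics/t1.npy");s=load("pics/s1.npy")
T=lambda x,y:(280+x/3-.33,140+y/3-.33)
S=lambda x,y:(230+(x-455)/2.6-.3,140+y/2.6-.3)
print("piv",tri(t,T(332,242),s,S(554,50)),"end",tri(t,T(108,253),s,S(720,80)))
print("end@111",cast(t,*T(108,253),111),cast(s,*S(720,80),111))
print("piv@118",cast(t,*T(332,242),118),cast(s,*S(554,50),118))
c=[cast(t,*T(*p),12)[:2] for p in((80,63),(402,165),(358,317),(31,210))]
s_=[cast(s,*S(*p),12)[:2] for p in((710,281),(475,160),(771,180))]
print(np.round(c,1),np.mean(c,0),np.round(s_,1))
u=(c[0]-c[1])+(c[3]-c[2]);u/=np.linalg.norm(u);print("valve y dir",u,np.degrees(np.arctan2(u[1],u[0])),np.linalg.norm(c[0]-c[1]),np.linalg.norm(c[1]-c[2]))
xd=np.array([u[1],-u[0]]);o=np.mean(c,0)+10*xd;print("origin",o,"xdir",xd)
for n,q in(("wr jaw",(137,287)),("wr ring",(137,440))):print(n,cast(t,*T(*q),8))
p=cast(t,*T(332,242),118)[:2];e=cast(t,*T(108,253),111)[:2];print("len",np.linalg.norm(e-p));
for q in(p,e):print("local",(q-o)@xd,(q-o)@u)
for q in((103,119),(330,190)):
  b=cast(t,*T(*q),110)[:2];print("bar",b,(b-o)@xd,(b-o)@u)
E
```

```text
piv [ 574.03442132 -234.61888924  113.90013014] end [567.43681911 -72.24519563  98.2788037 ]
end@111 [566.54953998 -72.41017453 111.        ] [577.18039295 -70.606232   111.        ]
piv@118 [ 573.70560621 -233.86684263  118.        ] [ 577.2154993  -233.22367107  118.        ]
[[ 729.9  -49.9]
 [ 644.9 -312.2]
 [ 522.2 -272.5]
 [ 608.5  -10.6]] [ 626.36233191 -161.29868852] [[ 739.4  -49.2]
 [ 650.6 -309.4]
 [ 617.2   -8.5]]
valve y dir [0.31072329 0.95050042] 71.89717549666626 275.6935984136113 128.96913123506914
origin [ 635.86733606 -164.40592139] xdir [ 0.95050042 -0.31072329]
wr jaw [546.55695017 -96.02080433   8.        ]
wr ring [426.1604384  -95.42588887   8.        ]
len 161.61517552279471
local -37.50162428588557 -85.33773148323465
local -94.47181477858523 65.90334215249851
bar [665.35171448 -68.88018611] -1.6571565077457961 99.95873400182036
bar [ 612.44102791 -234.93522487] -0.3516186339619729 -74.3172316933209
```

arm_command([
  {"linear": [0.014, -0.01, 0], "turn": 0},
  {"linear": [0.028, -0.02, 0], "turn": 0},
  {"linear": [0.028, -0.02, 0], "turn": 0},
  {"linear": [0.028, -0.02, 0], "turn": 0},
  {"linear": [0.028, -0.02, 0], "turn": 0},
  {"linear": [0.028, -0.02, 0], "turn": 0},
  {"linear": [0.028, -0.02, 0], "turn": 0},
  {"linear": [0.028, -0.02, 0], "turn": 0},
  {"linear": [0.028, -0.02, 0], "turn": 0},
  {"linear": [0.028, -0.02, 0], "turn": 0},
], jaw=-1)

```text
t: 1.1
ee_pos: [430.8, -270.6, 241.6]
orientation: [-3.059, -0.711, 0.0]
ft_force: [-0.2, -0.4, 0.3]
width: 11.0
grasp_force: 0.0
```

arm_command([
  {"linear": [0.028, -0.02, 0], "turn": 0},
  {"linear": [0.028, -0.02, 0], "turn": 0},
  {"linear": [0.028, -0.02, 0], "turn": 0},
  {"linear": [0.028, -0.02, 0], "turn": 0},
  {"linear": [0.028, -0.018, 0], "turn": 0},
  {"linear": [0.012, -0.007, 0], "turn": 0},
  {"linear": [0, 0, 0], "turn": -0.057},
  {"linear": [0, 0, 0], "turn": -0.1},
  {"linear": [0, 0, 0], "turn": -0.1},
  {"linear": [0, 0, 0], "turn": -0.1},
])

```text
t: 2.1
ee_pos: [520.0, -111.5, 241.5]
orientation: [-2.882, -1.249, 0.001]
ft_force: [-0.6, 0.2, 1.1]
width: 0.2
grasp_force: 0.0
```

arm_command([
  {"linear": [0, 0, 0], "turn": -0.1},
  {"linear": [0, 0, 0], "turn": -0.1},
  {"linear": [0, 0, 0], "turn": -0.1},
  {"linear": [0, 0, 0], "turn": -0.1},
  {"linear": [0, 0, 0], "turn": -0.1},
  {"linear": [0, 0, 0], "turn": -0.1},
  {"linear": [0, 0, 0], "turn": -0.1},
  {"linear": [0, 0, 0], "turn": -0.1},
  {"linear": [0, 0, 0], "turn": 0},
  {"linear": [0, 0, 0], "turn": 0},
])

```text
t: 3.1
ee_pos: [520.3, -111.7, 241.6]
orientation: [-2.176, -2.265, 0.0]
ft_force: [-0.3, 1.2, 0.6]
width: 0.4
grasp_force: 0.0
```

```bash
cat >> h.py <<'E'
def st():
    o=ctrl.get_obs();R=cv2.Rodrigues(o["orientation"])[0]
    print("t",round(o["t"],2),"pos",np.round(o["ee_pos"],1),"y az",np.round(np.degrees(np.arctan2(R[1,1],R[0,1])),2),"F tool",np.round(R.T@o["ft_force"],2),"w",round(o["width"],1),"zdir",np.round(R[:,2],3));return o,R
E
python3 - <<'E'
from h import *
st();w=save("wrist","pics/w1.png");print({k:v for k,v in w.items() if k!="frame"})
E
```

```text
t 3.1 pos [ 520.3 -111.7  241.6] y az 2.3 F tool [ 1.21 -0.22 -0.63] w 0.4 zdir [-0.  0. -1.]
{'fx': 309.70691628693146, 'fy': 309.70691628693146, 'cx': 318.9594267243555, 'cy': 198.88149663977396, 'rvec': array([-2.84142108, -0.05772301, -0.0088095 ]), 'tvec': array([-516.33891017, -161.69019979,  352.40009456])}
```

View pics/w1.png

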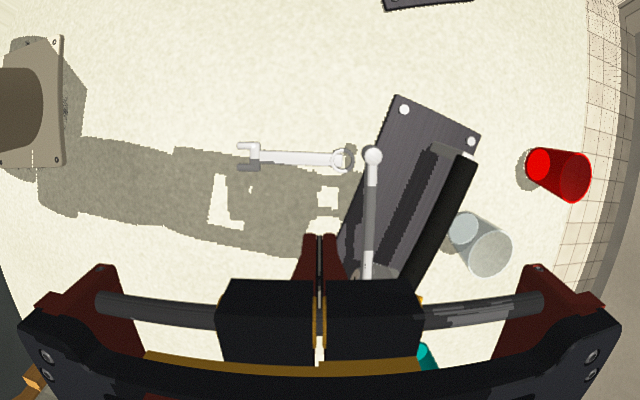

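The wrist view shows the round end at (373,156), the blade running down to (368,275), and the shut fingers at about (303–338,235) on its outer side. I'll cast these onto the lever's top at z=111.

Run:
```python
from h import *
w=load("pics/w1.npy");R=cv2.Rodrigues(w["rvec"])[0];C=-R.T@w["tvec"]
def fc(u,v,z):
    x=np.array([u-w["cx"],v-w["cy"]]);r=np.linalg.norm(x);a=r/w["fx"];d=R.T@np.r_[x/r*np.sin(a),np.cos(a)];return (C+d*(z-C[2])/d[2])[:2]
print(C)
g=cv2.cvtColor(w["frame"],cv2.COLOR_BGR2GRAY)
for v in(185,210,240,260):print(v,list(g[v,352:386]))
print("end",fc(373,156,111));
for v,l,r in((185,366,379),(210,365,377),(240,363,375)):print(fc(l,v,111),fc(r,v,111))
```

```text
[517.93737618 -29.45158068 384.45922574]
185 [np.uint8(142), np.uint8(146), np.uint8(150), np.uint8(149), np.uint8(145), np.uint8(124), np.uint8(67), np.uint8(37), np.uint8(41), np.uint8(45), np.uint8(44), np.uint8(49), np.uint8(81), np.uint8(89), np.uint8(91), np.uint8(137), np.uint8(201), np.uint8(219), np.uint8(235), np.uint8(240), np.uint8(238), np.uint8(238), np.uint8(234), np.uint8(220), np.uint8(134), np.uint8(101), np.uint8(94), np.uint8(95), np.uint8(97), np.uint8(97), np.uint8(101), np.uint8(97), np.uint8(97), np.uint8(98)]
210 [np.uint8(50), np.uint8(48), np.uint8(47), np.uint8(48), np.uint8(52), np.uint8(48), np.uint8(48), np.uint8(45), np.uint8(45), np.uint8(49), np.uint8(52), np.uint8(90), np.uint8(93), np.uint8(92), np.uint8(105), np.uint8(115), np.uint8(122), np.uint8(125), np.uint8(127), np.uint8(131), np.uint8(128), np.uint8(124), np.uint8(124), np.uint8(114), np.uint8(96), np.uint8(93), np.uint8(93), np.uint8(94), np.uint8(93), np.uint8(93), np.uint8(93), np.uint8(89), np.uint8(92), np.uint8(95)]
240 [np.uint8(50), np.uint8(45), np.uint8(74), np.uint8(92), np.uint8
[... 419 characters left out ...]
]
260 [np.uint8(46), np.uint8(48), np.uint8(42), np.uint8(44), np.uint8(60), np.uint8(71), np.uint8(68), np.uint8(64), np.uint8(73), np.uint8(88), np.uint8(87), np.uint8(131), np.uint8(185), np.uint8(201), np.uint8(227), np.uint8(226), np.uint8(227), np.uint8(230), np.uint8(230), np.uint8(220), np.uint8(147), np.uint8(58), np.uint8(42), np.uint8(40), np.uint8(46), np.uint8(48), np.uint8(43), np.uint8(47), np.uint8(46), np.uint8(49), np.uint8(44), np.uint8(44), np.uint8(46), np.uint8(49)]
end [568.37264512 -71.50136969]
[564.04499458 -98.76456112] [576.24890996 -98.20370969]
[ 565.16475149 -123.05427183] [ 576.70467308 -122.63431219]
[ 566.06709142 -154.10870572] [ 578.02749777 -153.81023798]
```

arm_command([
  {"linear": [0, 0, 0.01], "turn": 0},
  {"linear": [0, 0, 0.02], "turn": 0},
  {"linear": [0, 0, 0.02], "turn": 0},
  {"linear": [0, 0, 0.02], "turn": 0},
  {"linear": [0, 0, 0.02], "turn": 0},
  {"linear": [0, 0, 0.02], "turn": 0},
  {"linear": [0, 0, 0.02], "turn": 0},
  {"linear": [0, 0, 0.012], "turn": 0},
  {"linear": [0.003, 0, 0.005], "turn": 0},
  {"linear": [0, 0, 0], "turn": 0},
])

```text
t: 4.15
ee_pos: [520.2, -108.4, 94.1]
orientation: [-2.173, -2.268, 0.001]
ft_force: [0.6, 0.2, 0.1]
width: 0.3
grasp_force: 0.0
```

arm_command([
  {"linear": [0, 0.005, 0], "turn": 0},
  {"linear": [0, 0.005, 0], "turn": 0},
  {"linear": [0, 0.005, 0], "turn": 0},
  {"linear": [0, 0.004, 0], "turn": 0},
  {"linear": [0, 0.003, 0], "turn": 0},
  {"linear": [0, 0, 0], "turn": 0},
  {"linear": [0, 0, 0], "turn": 0},
])

```text
t: 4.85
ee_pos: [542.5, -107.8, 94.7]
orientation: [-2.173, -2.269, 0.0]
ft_force: [0.3, 0.1, -0.0]
width: 0.5
grasp_force: 0.0
```

Run:
```python
from h import *
st();w=save("wrist","pics/w2.png")
```

```text
t 4.85 pos [ 542.5 -107.8   94.7] y az 2.47 F tool [0.11 0.32 0.01] w 0.5 zdir [-0.  0. -1.]
```

View pics/w2.png

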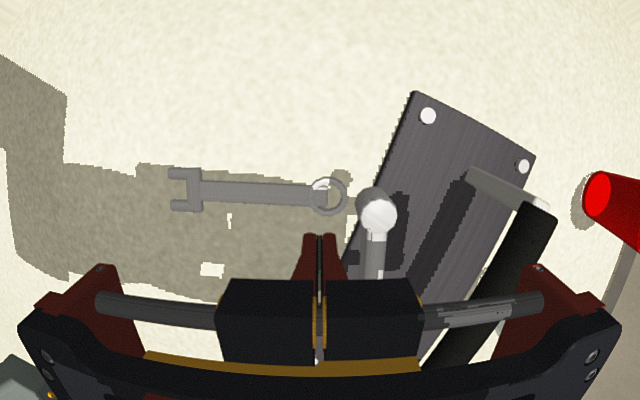

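The shut fingers at (303–338,240) sit just outside the blade, whose outer edge is at about (362,250), with a small gap. Next I'll approach slowly until contact.

arm_command([
  {"linear": [0, 0.002, 0], "turn": 0},
  {"linear": [0, 0.002, 0], "turn": 0},
  {"linear": [0, 0.001, 0], "turn": 0},
  {"linear": [0, 0.001, 0], "turn": 0},
  {"linear": [0, 0, 0], "turn": 0},
])

```text
t: 5.4
ee_pos: [548.7, -107.6, 94.7]
orientation: [2.173, 2.269, 0.0]
ft_force: [0.3, -0.1, -0.4]
width: 0.8
grasp_force: 0.0
```

arm_command([
  {"linear": [0, 0.001, 0], "turn": 0},
  {"linear": [0, 0.001, 0], "turn": 0},
  {"linear": [0, 0, 0], "turn": 0},
])

```text
t: 5.7
ee_pos: [550.7, -107.5, 94.7]
orientation: [2.173, 2.269, 0.0]
ft_force: [-0.1, -0.3, 1.0]
width: 0.5
grasp_force: 0.0
```

arm_command([
  {"linear": [0, 0.001, 0], "turn": 0},
  {"linear": [0, 0.001, 0], "turn": 0},
  {"linear": [0, 0, 0], "turn": 0},
])

```text
t: 6.0
ee_pos: [552.7, -107.4, 94.7]
orientation: [2.173, 2.269, 0.0]
ft_force: [0.2, -0.4, 1.1]
width: 0.7
grasp_force: 0.0
```

arm_command([
  {"linear": [0, 0.001, 0], "turn": 0},
  {"linear": [0, 0.001, 0], "turn": 0},
  {"linear": [0, 0, 0], "turn": 0},
])

```text
t: 6.3
ee_pos: [554.0, -107.3, 94.6]
orientation: [-2.172, -2.268, 0.001]
ft_force: [-2.7, -0.2, 2.4]
width: 0.2
grasp_force: 1.7
```

arm_command([
  {"linear": [0, 0.001, 0], "turn": 0},
  {"linear": [0, 0.001, 0], "turn": 0},
  {"linear": [0, 0, 0], "turn": 0},
])

```text
t: 6.6
ee_pos: [556.4, -107.1, 94.6]
orientation: [-2.173, -2.268, 0.0]
ft_force: [-3.9, 0.2, 1.5]
width: 0.2
grasp_force: 1.8
```

arm_command([
  {"linear": [0.0003, 0.0025, 0], "turn": 0.02},
  {"linear": [0.0003, 0.0025, 0], "turn": 0.02},
  {"linear": [0.0003, 0.0025, 0], "turn": 0.02},
  {"linear": [0.0003, 0.0025, 0], "turn": 0.02},
  {"linear": [0.0003, 0.0025, 0], "turn": 0.02},
  {"linear": [0.0003, 0.0025, 0], "turn": 0.02},
  {"linear": [0.0003, 0.0025, 0], "turn": 0.02},
  {"linear": [0.0003, 0.0025, 0], "turn": 0.02},
  {"linear": [0.0003, 0.0025, 0], "turn": 0.02},
  {"linear": [0, 0, 0], "turn": 0},
])

```text
t: 7.6
ee_pos: [579.1, -105.7, 94.5]
orientation: [-2.37, -2.062, 0.001]
ft_force: [-6.2, -2.6, 1.6]
width: 0.5
grasp_force: 2.7
```

arm_command([
  {"linear": [0.0002, 0.00125, 0], "turn": 0.01},
  {"linear": [0.0002, 0.00125, 0], "turn": 0.01},
  {"linear": [0.0002, 0.00125, 0], "turn": 0.01},
  {"linear": [0, 0, 0], "turn": 0},
])

```text
t: 8.0
ee_pos: [582.6, -105.6, 94.5]
orientation: [-2.4, -2.027, 0.002]
ft_force: [-6.4, -2.7, 2.1]
width: 0.6
grasp_force: 2.8
```

```bash
python3 -c "
from h import *
st()"
```

```text
t 8.0 pos [ 582.6 -105.6   94.5] y az -9.64 F tool [-3.73 -5.81 -2.06] w 0.6 zdir [-0.001 -0.    -1.   ]
```

arm_command([
  {"linear": [0.0002, 0.00125, 0], "turn": 0.01},
  {"linear": [0.0002, 0.00125, 0], "turn": 0.01},
  {"linear": [0.0002, 0.00125, 0], "turn": 0.01},
  {"linear": [0, 0, 0], "turn": 0},
])

```text
t: 8.4
ee_pos: [586.2, -105.7, 94.5]
orientation: [-2.43, -1.99, 0.002]
ft_force: [-6.6, -2.3, 2.2]
width: 0.5
grasp_force: 3.0
```

arm_command([
  {"linear": [0.0001, 0.0006, 0], "turn": 0.005},
  {"linear": [0, 0, 0], "turn": 0},
])

```text
t: 8.6
ee_pos: [586.7, -105.7, 94.5]
orientation: [-2.435, -1.984, 0.002]
ft_force: [-7.1, -2.4, 1.3]
width: 0.3
grasp_force: 3.0
```

arm_command([
  {"linear": [0.0001, 0.0006, 0], "turn": 0.005},
  {"linear": [0, 0, 0], "turn": 0},
])

```text
t: 8.8
ee_pos: [587.3, -105.7, 94.5]
orientation: [-2.439, -1.978, 0.002]
ft_force: [-6.0, -2.0, 1.4]
width: 0.5
grasp_force: 3.0
```

arm_command([
  {"linear": [0.0001, 0.0006, 0], "turn": 0.005},
  {"linear": [0, 0, 0], "turn": 0},
])

```text
t: 9.0
ee_pos: [587.9, -105.8, 94.5]
orientation: [-2.444, -1.972, 0.002]
ft_force: [-7.2, -2.9, 1.2]
width: 0.3
grasp_force: 3.0
```

arm_command([
  {"linear": [0, 0.0005, 0], "turn": 0.0},
  {"linear": [0, 0, 0], "turn": 0},
])

```text
t: 9.2
ee_pos: [588.4, -105.8, 94.4]
orientation: [-2.444, -1.972, 0.002]
ft_force: [-6.6, -2.7, 1.9]
width: 0.4
grasp_force: 3.1
```

arm_command([
  {"linear": [0, 0.0005, 0], "turn": 0.0},
  {"linear": [0, 0, 0], "turn": 0},
])

```text
t: 9.4
ee_pos: [588.8, -105.9, 94.4]
orientation: [-2.444, -1.972, 0.002]
ft_force: [-6.7, -3.2, 1.8]
width: 0.4
grasp_force: 3.1
```

arm_command([
  {"linear": [0, 0.0005, 0], "turn": 0.0},
  {"linear": [0, 0, 0], "turn": 0},
])

```text
t: 9.6
ee_pos: [589.2, -106.0, 94.4]
orientation: [-2.444, -1.972, 0.002]
ft_force: [-6.9, -2.9, 2.0]
width: 0.5
grasp_force: 3.2
```

arm_command([
  {"linear": [0, 0.0005, 0], "turn": 0.0},
  {"linear": [0, 0, 0], "turn": 0},
])

```text
t: 9.8
ee_pos: [589.3, -106.0, 94.4]
orientation: [-2.444, -1.972, 0.003]
ft_force: [-8.2, -2.4, 3.9]
width: 0.6
grasp_force: 4.0
```

```bash
python3 -c "
from h import *
o,R=st();print(o['moment'])"
```

```text
t 9.8 pos [ 589.3 -106.    94.4] y az -12.2 F tool [-4.07 -7.51 -3.89] w 0.6 zdir [-0.003  0.    -1.   ]
[-0.37141752  1.17950007 -0.06262471]
```

The TCP has stopped advancing and the force is rising, so the lever is on its stop. I'll add one small step to seat it and hold.

arm_command([
  {"linear": [0, 0.0005, 0], "turn": 0.0},
  {"linear": [0, 0, 0], "turn": 0},
])

```text
t: 10.0
ee_pos: [589.4, -106.0, 94.4]
orientation: [-2.443, -1.971, 0.004]
ft_force: [-9.4, -2.1, 6.0]
width: 0.5
grasp_force: 4.8
```

arm_command([
  {"linear": [0, 0, 0], "turn": 0},
  {"linear": [0, 0, 0], "turn": 0},
  {"linear": [0, 0, 0], "turn": 0},
  {"linear": [0, 0, 0], "turn": 0},
  {"linear": [0, 0, 0], "turn": 0},
  {"linear": [0, 0, 0], "turn": 0},
  {"linear": [0, 0, 0], "turn": 0},
  {"linear": [0, 0, 0], "turn": 0},
  {"linear": [0, 0, 0], "turn": 0},
  {"linear": [0, 0, 0], "turn": 0},
])

```text
t: 11.0
ee_pos: [589.4, -106.1, 94.4]
orientation: [-2.443, -1.971, 0.004]
ft_force: [-10.1, -1.4, 4.2]
width: 0.3
grasp_force: 4.7
```

Run:
```python
from h import *
st();t=save("top","pics/t2.png")
cv2.imwrite("pics/t2c.png",cv2.resize(t["frame"][140:300,270:430],None,fx=3,fy=3))
```

```text
t 11.0 pos [ 589.4 -106.1   94.4] y az -12.2 F tool [-3.47 -9.62 -4.13] w 0.3 zdir [-0.004  0.    -1.   ]
```

View pics/t2c.png

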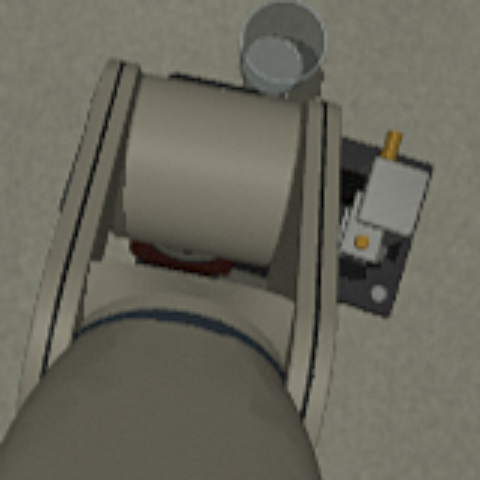

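The arm hides the lever in the top view; the block and pivot cap are at (362,243) and the beaker at (275,60) hasn't moved. The TCP travel of about 35 mm and the force rise both fit the stop. I'll hold about 1 s more, then ease out along the same arc at about 20 mm/s.

arm_command([
  {"linear": [0, 0, 0], "turn": 0},
  {"linear": [0, 0, 0], "turn": 0},
  {"linear": [0, 0, 0], "turn": 0},
  {"linear": [0, 0, 0], "turn": 0},
  {"linear": [0, 0, 0], "turn": 0},
  {"linear": [0, 0, 0], "turn": 0},
  {"linear": [0, 0, 0], "turn": 0},
  {"linear": [0, 0, 0], "turn": 0},
  {"linear": [0, 0, 0], "turn": 0},
  {"linear": [0, 0, 0], "turn": 0},
])

```text
t: 12.05
ee_pos: [589.4, -106.0, 94.4]
orientation: [-2.443, -1.971, 0.004]
ft_force: [-9.9, -2.6, 3.8]
width: 0.4
grasp_force: 4.7
```

arm_command([
  {"linear": [0, -0.001, 0], "turn": 0},
  {"linear": [0, -0.0015, 0], "turn": -0.008},
  {"linear": [-0.0003, -0.002, 0], "turn": -0.016},
  {"linear": [-0.0003, -0.002, 0], "turn": -0.016},
  {"linear": [-0.0003, -0.002, 0], "turn": -0.016},
  {"linear": [-0.0003, -0.002, 0], "turn": -0.016},
  {"linear": [-0.0003, -0.002, 0], "turn": -0.016},
  {"linear": [-0.0003, -0.002, 0], "turn": -0.016},
  {"linear": [-0.0003, -0.002, 0], "turn": -0.016},
  {"linear": [-0.0003, -0.002, 0], "turn": -0.016},
])

```text
t: 13.05
ee_pos: [572.0, -105.3, 94.5]
orientation: [-2.304, -2.135, 0.0]
ft_force: [-5.0, -0.1, -0.1]
width: 0.6
grasp_force: 2.3
```

arm_command([
  {"linear": [-0.0003, -0.002, 0], "turn": -0.016},
  {"linear": [-0.0003, -0.002, 0], "turn": -0.016},
  {"linear": [-0.0003, -0.002, 0], "turn": -0.016},
  {"linear": [-0.0003, -0.002, 0], "turn": -0.016},
  {"linear": [-0.0003, -0.002, 0], "turn": -0.016},
  {"linear": [-0.0003, -0.002, 0], "turn": -0.016},
  {"linear": [0, 0, 0], "turn": 0},
])

```text
t: 13.75
ee_pos: [560.1, -106.8, 94.7]
orientation: [-2.198, -2.244, -0.0]
ft_force: [-4.3, 2.8, 0.5]
width: 0.7
grasp_force: 1.9
```

```bash
python3 -c "
from h import *
st()"
```

```text
t 13.75 pos [ 560.1 -106.8   94.7] y az 1.19 F tool [ 2.9  -4.19 -0.52] w 0.7 zdir [-0.  0. -1.]
```

Contact is still held, with about 6 mm to rest. I'll finish slowly and then withdraw.

arm_command([
  {"linear": [0, -0.0015, 0], "turn": -0.01},
  {"linear": [0, -0.0015, 0], "turn": -0.01},
  {"linear": [0, -0.001, 0], "turn": 0},
  {"linear": [0, -0.001, 0], "turn": 0},
  {"linear": [0, -0.001, 0], "turn": 0},
  {"linear": [0, -0.001, 0], "turn": 0},
  {"linear": [0, -0.001, 0], "turn": 0},
  {"linear": [0, -0.001, 0], "turn": 0},
  {"linear": [0, 0, 0], "turn": 0},
])

```text
t: 14.65
ee_pos: [552.0, -107.3, 95.1]
orientation: [2.176, 2.264, 0.001]
ft_force: [0.5, 0.3, -0.3]
width: 0.7
grasp_force: 0.0
```

arm_command([
  {"linear": [0, -0.002, 0], "turn": 0},
  {"linear": [0, -0.004, 0], "turn": 0},
  {"linear": [0, -0.01, 0], "turn": 0},
  {"linear": [0, -0.015, 0], "turn": 0},
  {"linear": [0, -0.015, 0], "turn": 0},
  {"linear": [0, -0.005, -0.01], "turn": 0},
  {"linear": [0, 0, -0.03], "turn": 0},
  {"linear": [0, 0, -0.03], "turn": 0},
  {"linear": [0, 0, -0.03], "turn": 0},
  {"linear": [0, 0, -0.03], "turn": 0},
])

```text
t: 15.65
ee_pos: [500.2, -109.2, 226.7]
orientation: [2.176, 2.265, 0.001]
ft_force: [0.5, 0.4, -0.1]
width: 0.4
grasp_force: 0.0
```

arm_command([
  {"linear": [0, -0.02, -0.015], "turn": 0},
  {"linear": [0, -0.03, 0], "turn": 0},
  {"linear": [0, -0.03, 0], "turn": 0},
  {"linear": [0, -0.02, 0], "turn": 0},
  {"linear": [0, 0, 0], "turn": 0},
  {"linear": [0, 0, 0], "turn": 0},
])

```text
t: 16.25
ee_pos: [401.2, -113.4, 240.5]
orientation: [2.176, 2.263, 0.002]
ft_force: [-0.4, -0.6, -0.2]
width: 0.4
grasp_force: 0.0
```

Run:
```python
from h import *
st();t=save("top","pics/t3.png");s=save("scene","pics/s3.png")
a=t["frame"][140:300,280:430];b=s["frame"][140:250,230:360]
A=cv2.resize(a,None,fx=3,fy=3,interpolation=cv2.INTER_CUBIC);B=cv2.resize(b,None,fx=2.6,fy=2.6,interpolation=cv2.INTER_CUBIC)
o=np.zeros((480,800,3),np.uint8);o[:,:450]=A;o[:B.shape[0],455:455+B.shape[1]]=B
cv2.imwrite("pics/c3.png",np.clip(o*1.6,0,255).astype(np.uint8))
```

```text
t 16.25 pos [ 401.2 -113.4  240.5] y az 2.26 F tool [-0.59 -0.39  0.17] w 0.4 zdir [ 0.002 -0.001 -1.   ]
```

View pics/c3.png

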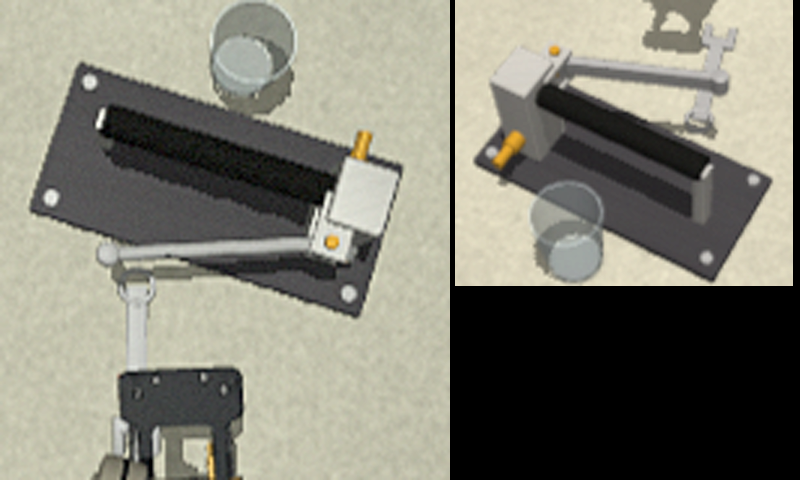

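The lever is back at rest: its end is at crop (108,253), the same as before. The wrench and beaker haven't moved, and the gripper is clear.

```bash
python3 -c "
from workcell import ctrl
print(ctrl.close_job())"
```

```text
the job is handed in; nothing more can be done
None
```

I pressed the long lever to its stop, held it there for just over two seconds at about 10 N, eased it back to rest at about 20 mm/s, moved the gripper clear and handed the job in at about 16 s.

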